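# Sort tested modules into the pass and reject nests

## Task

Two tested power modules on the bench carry a white tag: the round tag means passed, the bar tag means rejected. Put each module into the nest whose label plate shows the same mark, so that it lies flat on the nest's floor; set it down in the nest and do not drop it in from above.

Things in the scene. Friction and masses are not known exactly. Their poses are not given: they have to be found in the camera images.
- pass_module: loose black plastic housing, a box 84 (x) x 50 (y) x 38 mm (z), about 0.12 kg; on its flat top a raised white tag 2 mm high, a round disc 32 mm across. Origin: centre of the underside; z up; x along the 84 mm side. Lies flat on the worktop (origin at height 0); take it across the 50 mm side. The two modules differ only in the tag. A shelf board overhangs the back of the worktop (x above 0.60 m, 0.54 to 0.56 m high): keep the wrist in front of it.
- reject_module: loose black plastic housing, a box 84 (x) x 50 (y) x 38 mm (z), about 0.12 kg; on its flat top a raised white tag 2 mm high, a straight bar 48 x 12 mm along x. Origin: centre of the underside; z up; x along the 84 mm side. Lies flat on the worktop (origin at height 0); take it across the 50 mm side. The two modules differ only in the tag. A shelf board overhangs the back of the worktop (x above 0.60 m, 0.54 to 0.56 m high): keep the wrist in front of it.
- pass_nest: fixed shallow aluminium tray, outside 120 (x) x 88 (y) mm, walls 4 mm thick and 12 mm high, inside 112 x 80 mm, floor 4 mm above the worktop, open above. On its -x side a dark label plate (48 x 88 mm, 5 mm thick, centre 83 mm from the origin) with a raised white mark, a round disc 32 mm across. Origin: centre of the tray's underside, at worktop height; z up; a module goes in with its 84 mm side along x, either way round.
- reject_nest: fixed shallow aluminium tray, outside 120 (x) x 88 (y) mm, walls 4 mm thick and 12 mm high, inside 112 x 80 mm, floor 4 mm above the worktop, open above. On its -x side a dark label plate (48 x 88 mm, 5 mm thick, centre 83 mm from the origin) with a raised white mark, a straight bar 48 x 12 mm along y. Origin: centre of the tray's underside, at worktop height; z up; a module goes in with its 84 mm side along x, either way round.

How it is judged:
By the outcome, as a careful person would: the job done as asked, in the order asked, and still so for the second after the job is handed in, with the robot touching nothing.
It also fails if it takes over 58 s, if anything falls off the work surface, if the arm or the gripper's body presses on something with over 40 N, if the wrist force passes 120 N, or if a joint passes its speed limit or range.

## Robot

A 6-joint arm with a two-finger parallel gripper is mounted at the origin on a cart in front of the work surface, level with it; the furniture and walls round the work are solid. World frame = base frame: x ahead of the robot, y to its left, z up, the work surface at z = 0. Lengths are in m, angles in rad, forces in N, time in s.
With the tool pointing down it reaches from about 0.35 to 0.95 m from the base axis. Payload 17.4 kg.
Tool frame: the origin (TCP) lies on the centre line of the jaws, within the pads' length; the fingertips stand 25 mm ahead of it and the grasp point (between the pads) lies 6 mm ahead of it; z points along the fingers, x is the direction in which the jaws open and shut, and the axes are right-handed (so a half turn about z gives the same grasp; the last joint's range is limited). The gripper opens to 93 mm and grips with 3 to 60 N. Pads are 15 mm wide; open, the fingers measure 128 mm over their backs; the gripper's body (75 mm by 188 mm) begins 65 mm behind the grasp point.
Start: joints at [-1.286, 0.116, 1.442, -0, 1.584, -0.038], TCP at [0.214, -0.64, 0.244] pointing down, gripper open.
Joint ranges: [-2.83, 2.83], [-0.83, 2.19], [0.07, 2.5], [-1.14, 4.28], [0.01, 3], [-2.97, 2.97]. Speed limits (rad/s): [1.89, 1.89, 2.22, 3.14, 3.14, 3.14].

## Interface

Orientations are given as a unit quaternion [x, y, z, w].
In Python, from workcell import sense, snapshot, calibration, close_job gives the robot as it stands. The module is installed in compiled form; this text tells all that it offers.
- The arm moves only by the shell command python3 -m handwheel 'ROWS' [FORCE]. ROWS is JSON, a list of rows, each an object with "travel": the shift along the tool's x, y, z in m, a list of three; "roll": the turn about the tool's z in rad; "jaw": the opening, from 0 (shut) to 1 (fully open). A call has exactly 5 rows; each row is the pose to reach, as a shift and turn from the pose commanded when the call began, along the tool's axes at that moment; what a row does not reach only later rows make up. A row lasts 1/12 s, in which the tool goes at most 41.7 mm and 7.16 degrees, less where a joint would pass 70% of its speed; a pose out of reach is approached as far as the arm can. A call with a gripper value outside its range is refused whole. The fingers move at their own pace and stop on an object; FORCE is the grip in N (left out, the last holds). Time passes only in rows, so rows that repeat a pose let the fingers close, or fill a call up. It gives the time, the measured TCP pose, the force and the opening at its end, in the units of the state.
- sense(): the state, without advancing time (a new reading comes with each control period).
- snapshot(name): name is "side" or "top"; returns the picture (384x512x3 uint8, red, green, blue); there is no depth.
- calibration(name): a dict with "fovy" (degrees; the focal length in pixels is half the picture's height over the tangent of half this angle, whatever the lens; pixels are square), "cx", "cy" (the principal point, pixels), "world_to_cam" (4x4, takes a point from world to camera coordinates). Camera axes: x right, y up, looking along -z (the intrinsics and any distortion apply to the point x, -y, -z); pixel columns grow to the right and rows downward; lengths in m; the calibration is good to about 2 mm. A picture is of the moment at which its call begins. calibration takes no time and is no camera call.
- close_job(): hands the job in, once; it reports no verdict.
The state is a dict: "time_s": time; "joint_positions": joint angles; "qd": joint speeds; "effort": joint torques, N m; "eef_pos": TCP position; "tool_rot": TCP orientation; "wrist_force": force on the tool from outside, world axes, zero at the start; "wrist_torque": the same for the moment, N m; "grip_width": finger opening in m.
Only numpy, scipy, OpenCV 4.12 (cv2) and the standard library are available. Lean on these libraries where they do the work, as an engineer would, in place of code of your own. Each camera call takes 0.05 s, during which the arm holds its last target.

## Working session

There is one attempt and no reset: what is moved stays moved. The work goes in short steps, Python scripts to look and compute and a shell command to move; the robot and the scene stay as the last step left them, time stands still between calls to the robot, and variables do not carry over. Pictures are saved under pics/ and viewed, and the job is handed in when it is done.

```bash
mkdir -p pics; python3 - <<'E'
from workcell import *
import cv2,numpy as np
s=sense();print({k:np.round(v,3).tolist() for k,v in s.items()})
for n in("top","side"):
    c=calibration(n);print(n,c)
    cv2.imwrite(f"pics/{n}0.png",snapshot(n)[:,:,::-1])
E
```

```text
{'time_s': 0.0, 'joint_positions': [-1.286, 0.116, 1.442, 0.0, 1.584, -0.038], 'qd': [0.0, -0.002, -0.001, -0.0, -0.002, -0.001], 'effort': [-0.001, -72.127, -62.261, 0.078, 0.024, -0.0], 'eef_pos': [0.214, -0.64, 0.243], 'tool_rot': [0.812, -0.584, -0.0, -0.0], 'wrist_force': [-0.186, -0.332, 0.276], 'wrist_torque': [0.038, -0.04, 0.041], 'grip_width': 0.093}
top {'fovy': 57.030395655243076, 'cx': 254.0550055301876, 'cy': 187.1438675823726, 'world_to_cam': array([[-0.00521933, -0.99984912,  0.01656772, -0.05426994],
       [ 0.99176678, -0.00305581,  0.12802077, -0.46901925],
       [-0.12795083,  0.01709949,  0.99163309, -0.86765309],
       [ 0.        ,  0.        ,  0.        ,  1.        ]])}
side {'fovy': 44.72488314321648, 'cx': 261.7570072559101, 'cy': 191.48339956707088, 'world_to_cam': array([[-0.97056118, -0.2407416 , -0.0073811 ,  0.4450336 ],
       [ 0.14960752, -0.62659989,  0.7648465 , -0.1384084 ],
       [-0.18875537,  0.74122605,  0.64417028, -1.27083115],
       [ 0.        ,  0.        ,  0.        ,  1.        ]])}
```

View pics/top0.png

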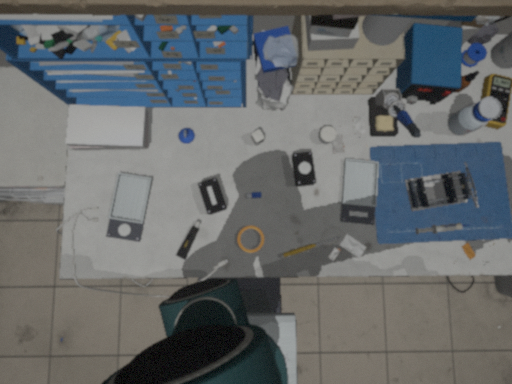

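View pics/side0.png

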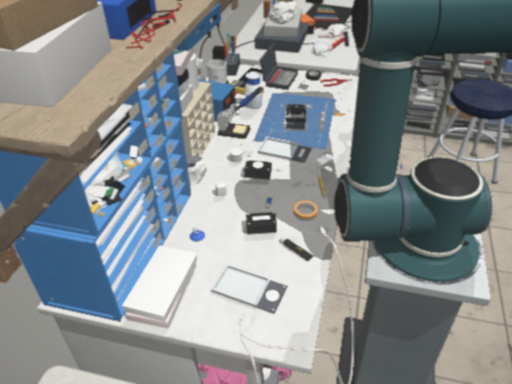

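The top view shows the pass module (disc) at about (303,168) and the reject module (bar) at about (211,195). The pass nest is at about (131,203), with its disc label at (125,230). The reject nest is at about (359,188), with its bar label at (357,214). In the side view, the modules are at about (258,168) and (262,222), and the nests at about (283,150) and (250,287).

```bash
python3 - <<'E'
import cv2,numpy as np
t=cv2.imread('pics/top0.png');s=cv2.imread('pics/side0.png')
def cr(im,cx,cy,r=32,k=6): return cv2.resize(im[cy-r:cy+r,cx-r:cx+r],None,fx=k,fy=k,interpolation=cv2.INTER_CUBIC)
a=np.hstack([cr(t,303,168,24,8),cr(t,211,195,24,8)]);b=np.hstack([cr(t,130,206,48,4),cr(t,359,190,48,4)])
cv2.imwrite('pics/topcrop.png',cv2.resize(np.vstack([a,b]),(600,600),interpolation=cv2.INTER_AREA))
a=np.hstack([cr(s,258,168,24,8),cr(s,262,222,24,8)]);b=np.hstack([cr(s,250,287,48,4),cr(s,283,150,48,4)])
cv2.imwrite('pics/sidecrop.png',cv2.resize(np.vstack([a,b]),(600,600),interpolation=cv2.INTER_AREA))
E
```

```text
(no output)
```

View pics/topcrop.png

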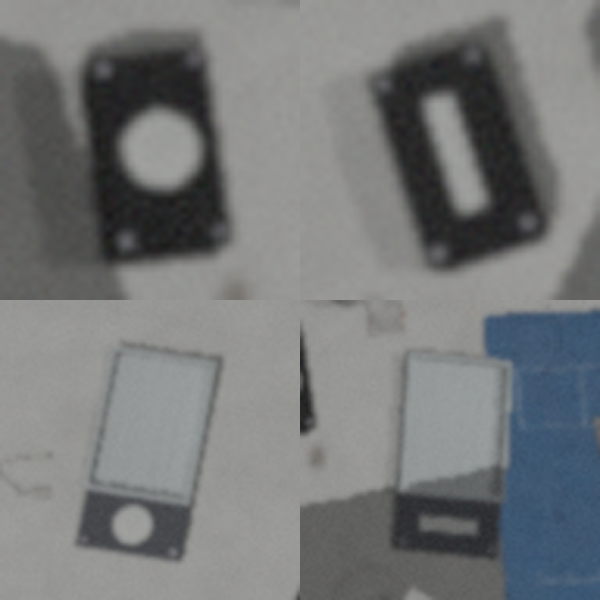

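View pics/sidecrop.png

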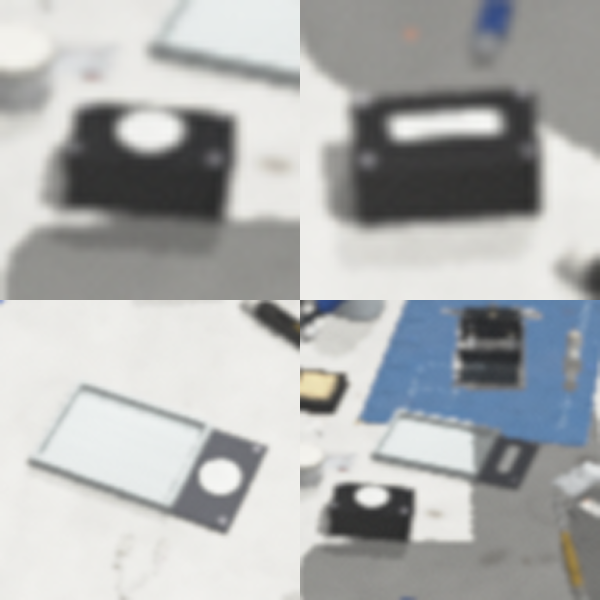

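Both crops agree on the tags, labels and tray outlines. Next I'll segment the white marks and dark plates in both views and triangulate them.

```bash
cat > h.py <<'E'
import cv2,numpy as np
from workcell import calibration
C={n:calibration(n) for n in("top","side")}
def ray(n,p):
    c=C[n];f=192/np.tan(np.radians(c['fovy']/2));M=np.array(c['world_to_cam']);R=M[:3,:3]
    d=np.array([(p[0]-c['cx'])/f,-(p[1]-c['cy'])/f,-1.]);return -R.T@M[:3,3],R.T@d
def plane(n,p,z):
    o,d=ray(n,p);return o+d*(z-o[2])/d[2]
def tri(a,b):
    o1,d1=ray('top',a);o2,d2=ray('side',b)
    t=np.linalg.lstsq(np.c_[d1,-d2],o2-o1,rcond=None)[0];p=o1+d1*t[0];q=o2+d2*t[1]
    return (p+q)/2,np.linalg.norm(p-q)
def dark(im,seed,r,thr):
    """dark blob (filled) and white mark inside it, near seed; upsampled 4x"""
    x0,y0=seed[0]-r,seed[1]-r
    g=cv2.cvtColor(im[y0:y0+2*r,x0:x0+2*r],cv2.COLOR_BGR2GRAY)
    k=8;g=cv2.resize(g,None,fx=k,fy=k,interpolation=cv2.INTER_CUBIC)
    m=(g<thr).astype(np.uint8)
    cs,h=cv2.findContours(m,cv2.RETR_CCOMP,cv2.CHAIN_APPROX_NONE)
    i=max((i for i in range(len(cs)) if h[0][i][3]<0 and cv2.pointPolygonTest(cs[i],(r*k,r*k),True)>-3*k),key=lambda i:cv2.contourArea(cs[i]))
    T=lambda p:(np.asarray(p,float).reshape(-1,2)+.5)/k-.5+[x0,y0]
    holes=[cs[j] for j in range(len(cs)) if h[0][j][3]==i]
    hole=max(holes,key=cv2.contourArea) if holes else None
    mk=None
    if hole is not None:
        M=cv2.moments(hole);mk=T([M['m10']/M['m00'],M['m01']/M['m00']])[0]
    return T(cs[i]),mk,(T(hole) if hole is not None else None)
E
python3 - <<'E'
from h import *
t=cv2.imread('pics/top0.png');s=cv2.imread('pics/side0.png')
S={'passmod':((303,168),(258,164),20,(100,100)),'rejmod':((211,195),(262,220),22,(80,100)),'passnest':((125,230),(271,294),22,(110,130)),'rejnest':((357,214),(300,153),20,(75,110))}
np.set_printoptions(precision=4,suppress=True)
for k,(a,b,r,th) in S.items():
    ct,mt,ht=dark(t,a,r,th[0]);
    cs_,ms,hs=dark(s,b,r,th[1])
    print(k,'marks',mt,ms)
    if mt is not None and ms is not None: print('  tri',tri(mt,ms))
    z=0.04 if 'mod' in k else 0.005
    w=np.array([plane('top',p,z-(.002 if 'mod' in k else 0))[:2] for p in ct]).astype(np.float32)*1000
    print('  blob top',cv2.minAreaRect(w))
    if ht is not None:
        w=np.array([plane('top',p,z)[:2] for p in ht]).astype(np.float32)*1000
        print('  mark top',cv2.minAreaRect(w),plane('top',mt,z))
E
```

```text
Traceback (most recent call last):
  File "h.py", line 20, in dark
    i=max((i for i in range(len(cs)) if h[0][i][3]<0 and cv2.pointPolygonTest(cs[i],(r*k,r*k),True)>-3*k),key=lambda i:cv2.contourArea(cs[i]))
ValueError: max() iterable argument is empty
```

```bash
python3 - <<'E'
import cv2
t=cv2.imread('pics/top0.png',0);s=cv2.imread('pics/side0.png',0)
for im,P in((t,((303,168),(211,195),(125,230),(357,214))),(s,((258,165),(262,217),(273,294),(300,154)))):
  for x,y in P: print((x,y),im[y,x-24:x+25:2],im[y-24:y+25:2,x])
E
```

```text
(303, 168) [ 97  94  81  79  75  80  83  63  33  57 139 158 156 157 156 152  87  73
 143 148 147 151 151 153 152] [147 147 129  95  60  41  42  36  57 134 155 155 156 157 150  79  33  31
  32  42  43 119 147 149 149]
(211, 195) [149 148 149 136 137 135 133  98  37  36  47 124 157 143  63  43  35  38
  82 103 143 152 153 152 154] [153 152 133  94  50  40  41  68 127 140 154 155 157 151 146 125  98  53
  38  37  42  66 142 150 149]
(125, 230) [149 151 147 110  67  72  71  73  93 154 158 155 158 157 151  90  73  70
  71  72  75 136 150 151 152] [150 150 149 149 150 148 117 127  86 140 155 156 158 158 154 103  82 139
 153 154 153 154 153 151 151]
(357, 214) [ 96  93  99  84  54  51  47  46  84 106 105 102 105 106 105 105 109  86
  46  48  51  73  83  81  83] [149 150 150 150 133 102 101  89  50  50  59 104 105  76  48  44  57  95
  99  98 101  96  96  98 100]
(258, 165) [213 218 224 229 231 196  82  55  56 124 232 239 240 241 198  77  54  54
  72 205 235 235 234 233 234] [162 227 228 229 222 166 188 230 233 230 196 240 240 208  66  49  49  49
  54 105 114 119 138 142 144]
(262, 217) [233 233 235 229 133  58  63 157 227 230 230 233 235 238 241 235 133  57
  64 146 154 149 150 151 150] [147 145 145 146 147 147 146 149 150 142  76 127 235 159  58  59  54  52
  53  53 137 212 212 217 231]
(273, 294) [233 233 233 233 234 226 215 137 159 238 241 240 242 244 240 157 111 148
 228 234 234 234 235 235 237] [234 236 236 235 236 216 122 113 115 116 213 243 242 242 243 226 116 112
 112 143 147 112 210 236 236]
(300, 154) [179 202 220 226 230 231 231 191 134  87  71 104 151 133  76  68  97 143
 149 149 148 146 145 141 140] [114 125 125 125 126 125 124 121  81  76 102 133 151 138  73  69 114 143
 144 141 142 144 143 144 144]
```

```bash
cat > m.py <<'E'
from h import *
import sys
tag=sys.argv[1] if len(sys.argv)>1 else '0'
t=cv2.imread(f'pics/top{tag}.png');s=cv2.imread(f'pics/side{tag}.png')
S={'passmod':((303,168),(258,164),20,(95,190)),'rejmod':((211,195),(262,217),22,(85,105)),'passnest':((125,230),(273,294),22,(108,160)),'rejnest':((357,214),(300,154),20,(70,105))}
np.set_printoptions(precision=4,suppress=True)
for k,(a,b,r,th) in S.items():
    mt=ms=ht=None
    try: ct,mt,ht=dark(t,a,r,th[0])
    except ValueError: print(k,'top fail')
    try: cs_,ms,hs=dark(s,b,r,th[1])
    except ValueError: print(k,'side fail')
    print(k,'marks',mt,ms)
    if mt is not None and ms is not None: print('  tri',tri(mt,ms))
    z=0.04 if 'mod' in k else 0.005
    w=np.array([plane('top',p,z-(.002 if 'mod' in k else 0))[:2] for p in ct]).astype(np.float32)*1000
    print('  blob top',cv2.minAreaRect(w))
    if ht is not None:
        w=np.array([plane('top',p,z)[:2] for p in ht]).astype(np.float32)*1000
        print('  mark top',cv2.minAreaRect(w),plane('top',mt,z))
E
python3 m.py
```

```text
passmod marks [304.3389 167.4341] None
  blob top ((514.4345092773438, -167.3365020751953), (93.3375015258789, 81.61910247802734), 6.912855625152588)
  mark top ((517.6096801757812, -184.04214477539062), (32.948123931884766, 33.89187240600586), 44.527618408203125) [ 0.5176 -0.184   0.04  ]
rejmod marks [211.3196 195.0411] [260.7101 217.4068]
  tri (array([0.4482, 0.0509, 0.0412]), np.float64(0.0007101447254144128))
  blob top ((448.93719482421875, 49.28708267211914), (87.2032699584961, 51.7888298034668), 18.364776611328125)
  mark top ((448.0707092285156, 51.04055404663086), (51.99278259277344, 15.88686466217041), 18.643699645996094) [0.448 0.051 0.04 ]
passnest marks [123.9204 229.4826] [271.9663 295.0517]
  tri (array([0.3642, 0.276 , 0.008 ]), np.float64(0.0007078002348543577))
  blob top ((364.1510314941406, 274.8043212890625), (89.45872497558594, 49.8934440612793), 83.20647430419922)
  mark top ((363.88873291015625, 277.07464599609375), (33.44395446777344, 33.75570297241211), 26.869537353515625) [0.3639 0.277  0.005 ]
rejnest marks [357.9102 213.5687] [301.2569 152.4394]
  tri (array([ 0.4015, -0.3254,  0.0089]), np.float64(0.0004905325941661073))
  blob top ((401.2915344238281, -325.1849365234375), (90.5732192993164, 46.983314514160156), 84.04987335205078)
  mark top ((401.94415283203125, -326.8171081542969), (50.85704040527344, 16.48921775817871), 83.5938720703125) [ 0.4019 -0.3266  0.005 ]
```

```bash
sed -i 's/(95,190)/(72,175)/;s/(258,164)/(257,165)/' m.py; python3 m.py | head -5; python3 - <<'E'
import cv2,numpy as np
t=cv2.imread('pics/top0.png').astype(int);s=cv2.imread('pics/side0.png').astype(int)
d=t[:,:,0]-t[:,:,2]
print(d[200,100:165:2]);print(d[165:245:2,135]);print(d[180,330:400:2]);print(d[150:220:2,360])
def cr(im,cx,cy,r,k): return cv2.resize(im[cy-r:cy+r,cx-r:cx+r],None,fx=k,fy=k,interpolation=cv2.INTER_CUBIC)
T=t.astype(np.uint8);D=cv2.cvtColor(np.clip(d*6+60,0,255).astype(np.uint8),cv2.COLOR_GRAY2BGR)
cv2.imwrite('pics/d.png',np.vstack([np.hstack([cr(X,130,206,40,5)[:300] if 0 else cr(X,130,206,40,5),cr(X,359,190,40,5)]) for X in (T,D)])[:800])
E
python3 -c "
import cv2;i=cv2.imread('pics/d.png');cv2.imwrite('pics/d2.png',cv2.resize(i,(600,600)))"
```

```text
passmod marks [304.3244 167.4166] None
  blob top ((515.7191772460938, -179.04318237304688), (86.11479187011719, 55.51290512084961), 6.211722373962402)
  mark top ((517.6033325195312, -184.0428466796875), (35.66525650024414, 36.172340393066406), 43.973731994628906) [ 0.5177 -0.184   0.04  ]
rejmod marks [211.3196 195.0411] [260.7101 217.4068]
  tri (array([0.4482, 0.0509, 0.0412]), np.float64(0.0007101447254144128))
[-4 -4 -2 -2 -3 -4  1  6  4  5  3  4  3  4  4  4  5  5  3  4  5  5  4  5
 -2 -2 -3 -1 -3 -3 -2 -5 -2]
[-3 -3 -3 -2 -2  4  5  4  4  5  3  5  6  4  4  5  3  4  4  4  4  3  5  5
  5  4  4  3  2  5  6  7  6  6  7  6  5  3  0 -2]
[-3 -1 -2 -1 -3 -1  0  5  5  4  3  6  5  4  4  3  4  5  6  4  4  5  4  9
 39 50 43 54 55 53 49 48 48 52 50]
[-3 -1 -2 -3 -2  5  4  5  5  4  4  5  6  5  5  3  4  4  4  4  5  5  5  5
  5  3  3  4  4  6  5  1  0  0  9]
```

View pics/d2.png

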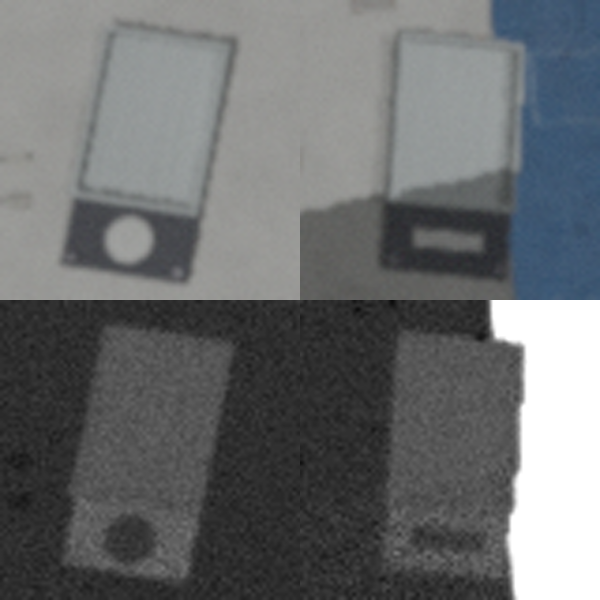

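```bash
cat > n.py <<'E'
from h import *
np.set_printoptions(precision=4,suppress=True)
t=cv2.imread('pics/top0.png')
k=4;d=t[:,:,0].astype(np.float32)-t[:,:,2]
d=cv2.resize(cv2.GaussianBlur(d,(0,0),1.0),None,fx=k,fy=k,interpolation=cv2.INTER_CUBIC)
m0=((d>1)&(d<25)).astype(np.uint8)
for n,c,mk in(('pass',(132,200),(.3640,.2765)),('rej',(359,185),(.4017,-.3260))):
    m=np.zeros_like(m0);x,y=c;m[(y-50)*k:(y+50)*k,(x-40)*k:(x+40)*k]=m0[(y-50)*k:(y+50)*k,(x-40)*k:(x+40)*k]
    m=cv2.morphologyEx(m,cv2.MORPH_CLOSE,np.ones((5,5)));m=cv2.morphologyEx(m,cv2.MORPH_OPEN,np.ones((33,33)))
    cs,_=cv2.findContours(m,0,cv2.CHAIN_APPROX_NONE);q=max(cs,key=cv2.contourArea)
    p=(q.reshape(-1,2)+.5)/k-.5
    w=np.array([plane('top',a,.010)[:2]*1000 for a in p]).astype(np.float32)
    (cx,cy),sz,an=cv2.minAreaRect(w);print(n,(cx,cy),sz,an)
    B=cv2.boxPoints(((cx,cy),sz,an));print(B.tolist())
    # side line fits: take the two long sides
    for yaw in [an if sz[0]>sz[1] else an-90]:
        R=np.radians(yaw);u=np.array([np.cos(R),np.sin(R)]);v=np.array([-u[1],u[0]])
        a=(w-[cx,cy])@u;b=(w-[cx,cy])@v;sl=[]
        for sgn in(1,-1):
            sel=(abs(a)<60)&(b*sgn>30);f=np.polyfit(a[sel],b[sel],1);sl.append(f)
        print(' yaw',yaw,'side slopes deg',[np.degrees(f[0]) for f in sl],'offs',[f[1] for f in sl],'ends',a.min(),a.max())
        print(' mark->centre yaw',np.degrees(np.arctan2(cy/1000-mk[1],cx/1000-mk[0])))
E
python3 n.py
python3 - <<'E'
import cv2,numpy as np
s=cv2.imread('pics/side0.png',0);np.set_printoptions(linewidth=200)
print(s[152:186,240:280])
E
```

```text
pass (423.6058349609375, 266.196533203125) (91.30648803710938, 167.76803588867188) 81.1948471069336
[[333.7220764160156, 233.92184448242188], [499.5129089355469, 208.24081420898438], [513.4896240234375, 298.4712219238281], [347.6987609863281, 324.1522521972656]]
 yaw -8.805152893066406 side slopes deg [np.float64(1.2748833956844008), np.float64(-0.3592874270513502)] offs [np.float64(44.07372753183296), np.float64(-44.61370111051141)] ends -83.88405901682943 83.88398061347033
 mark->centre yaw -9.807234926732523
rej (475.101806640625, -333.90753173828125) (92.0780029296875, 141.03253173828125) 84.12434387207031
[[400.24298095703125, -372.48590087890625], [540.5346069335938, -386.92340087890625], [549.9606323242188, -295.32916259765625], [409.66900634765625, -280.89166259765625]]
 yaw -5.8756561279296875 side slopes deg [np.float64(0.22100676868452548), np.float64(-1.325859903564198)] offs [np.float64(45.34312351369134), np.float64(-44.35179315753941)] ends -70.51625453682756 70.51628572504939
 mark->centre yaw -6.148725863040127
[[238 229 213 ... 232 231 232]
 [226 211 202 ... 225 227 230]
 [196 189 201 ... 189 202 214]
 ...
 [143 141 140 ... 145 145 144]
 [142 142 142 ... 144 145 145]
 [144 145 143 ... 143 142 142]]
```

```bash
python3 - <<'E'
from h import *
np.set_printoptions(precision=4,suppress=True)
s=cv2.imread('pics/side0.png',0)
x0,y0,k=240,150,8
g=cv2.resize(s[150:180,240:276],None,fx=k,fy=k,interpolation=cv2.INTER_CUBIC)
for th in(150,195,205,215):
    cs,_=cv2.findContours((g>th).astype(np.uint8),0,cv2.CHAIN_APPROX_NONE)
    for c in cs:
        M=cv2.moments(c)
        if 4000<M['m00']<13000:
            p=np.array([M['m10']/M['m00']+.5,M['m01']/M['m00']+.5])/k-.5+[x0,y0]
            print(th,M['m00']/64,p,tri([304.33,167.43],p))
t=cv2.imread('pics/top0.png')
for th in(50,56,62,68):
    c,_,_=dark(t,(303,168),20,th)
    w=np.array([plane('top',p,.038)[:2] for p in c]).astype(np.float32)*1000
    print(th,cv2.minAreaRect(w))
E
```

```text
Traceback (most recent call last):
  File "h.py", line 20, in dark
    i=max((i for i in range(len(cs)) if h[0][i][3]<0 and cv2.pointPolygonTest(cs[i],(r*k,r*k),True)>-3*k),key=lambda i:cv2.contourArea(cs[i]))
ValueError: max() iterable argument is empty
```

```bash
python3 - <<'E'
from h import *
np.set_printoptions(precision=4,suppress=True,linewidth=220)
s=cv2.imread('pics/side0.png',0)
for y in range(156,176): print(y,' '.join('%3d'%v for v in s[y,244:274]))
t=cv2.imread('pics/top0.png')
for th in(60,64,68):
  try:
    c,_,_=dark(t,(303,168),20,th)
    w=np.array([plane('top',p,.038)[:2] for p in c]).astype(np.float32)*1000
    print(th,cv2.minAreaRect(w))
  except Exception as e: print(th,e)
E
```

```text
156 227 226 220 201 189 195 210 224 230 232 233 233 233 233 233 233 231 230 230 228 224 221 220 216 210 202 196 191 182 168
157 229 230 227 223 220 221 224 228 232 233 234 234 234 234 233 233 233 233 233 233 231 230 229 229 228 225 221 220 217 213
158 230 232 231 231 231 231 231 231 232 233 233 234 234 234 234 234 233 234 234 234 233 233 233 234 232 231 231 231 231 231
159 232 232 229 226 223 220 217 217 220 222 226 227 227 228 230 232 232 233 233 234 233 233 233 233 234 234 235 235 234 235
160 231 225 207 188 172 158 151 152 159 167 180 190 193 201 212 219 217 218 219 219 220 220 222 224 228 232 234 234 235 235
161 228 203 158 124 103  88  80  80  90 107 135 161 179 189 196 193 180 166 156 150 148 153 161 172 189 206 217 224 231 234
162 224 179 115  74  60  56  54  58  79 121 168 205 223 227 227 224 211 183 141 102  81  80  89 101 121 140 152 182 221 233
163 222 168 101  61  55  56  53  63 108 174 219 234 238 239 240 239 237 228 185 121  71  56  55  58  66  77  92 146 210 232
164 215 158  93  60  57  56  56  69 129 202 235 239 239 239 240 241 242 238 207 141  80  57  52  55  53  53 
[... 990 characters left out ...]
1 114 180 222 229
173  98  64  50  50  50  51  50  50  50  50  49  49  49  48  49  49  49  49  48  48  48  47  47  47  47  65 126 194 226 231
174  91  61  49  50  49  50  50  50  49  50  50  50  50  48  48  48  49  50  47  50  49  47  48  46  47  68 134 201 228 231
175  87  59  50  49  50  49  50  48  49  48  50  49  50  50  49  50  47  49  47  49  47  47  47  44  47  74 141 205 229 231
60 ((515.7088012695312, -179.71914672851562), (83.71308135986328, 52.58995819091797), 6.099635124206543)
64 ((515.7098388671875, -179.5702362060547), (84.30519104003906, 53.456050872802734), 6.20080041885376)
68 ((515.615478515625, -179.4517822265625), (85.2773208618164, 54.23933792114258), 6.095219612121582)
```

```bash
cat > go.py <<'E'
# go.py x y z toolx_deg : shift in tool axes and roll from the present pose
import sys,numpy as np
from workcell import sense
from scipy.spatial.transform import Rotation as Ro
s=sense();R=Ro.from_quat(s['tool_rot']).as_matrix();x,y,z,a=map(float,sys.argv[1:])
d=R.T@(np.array([x,y,z])-s['eef_pos']);c=np.degrees(np.arctan2(R[1,0],R[0,0]))
print('t',round(s['time_s'],2),'pos',np.round(s['eef_pos'],4),'toolx',round(c,2),'tilt z',np.round(R[:,2],3),'w',round(s['grip_width'],4))
print('travel',np.round(d,4),'roll',round(float(np.radians(-(a-c))),4),'n rows',np.linalg.norm(d)/.0417)
E
python3 - <<'E'
from h import *
print(tri([304.33,167.43],[257.6,164.4]))
E
python3 go.py .5177 -.184 .15 -83.6
```

```text
(array([ 0.51738753, -0.18378152,  0.04134898]), np.float64(3.714112952311351e-05))
t 0.1 pos [ 0.2141 -0.64    0.243 ] toolx -71.5 tilt z [-0.     0.001 -1.   ] w 0.0927
travel [-0.336  -0.4326  0.0934] roll 0.2111 n rows 13.325011104801685
```

```bash
python3 -m handwheel '[{"travel":[-0.024,-0.031,0.007],"roll":0,"jaw":1},{"travel":[-0.048,-0.062,0.013],"roll":0,"jaw":1},{"travel":[-0.072,-0.093,0.02],"roll":0,"jaw":1},{"travel":[-0.096,-0.124,0.027],"roll":0,"jaw":1},{"travel":[-0.12,-0.155,0.034],"roll":0,"jaw":1}]' 30
python3 -m handwheel '[{"travel":[-0.024,-0.031,0.007],"roll":0,"jaw":1},{"travel":[-0.048,-0.062,0.013],"roll":0,"jaw":1},{"travel":[-0.072,-0.093,0.02],"roll":0,"jaw":1},{"travel":[-0.096,-0.124,0.027],"roll":0,"jaw":1},{"travel":[-0.12,-0.155,0.034],"roll":0,"jaw":1}]' 30
python3 go.py .5177 -.184 .12 -83.6
```

```text
time_s: 0.52
eef_pos: [0.3235, -0.4755, 0.209]
tool_rot: [0.811, -0.584, -0.0, -0.0]
wrist_force: [0.5, -0.8, -0.1]
grip_width: 0.093
time_s: 0.93
eef_pos: [0.4325, -0.3124, 0.1752]
tool_rot: [0.811, -0.584, 0.0, 0.0]
wrist_force: [1.3, -0.2, -0.7]
grip_width: 0.0933
t 0.93 pos [ 0.4325 -0.3124  0.1752] toolx -71.51 tilt z [ 0. -0. -1.] w 0.0933
travel [-0.0947 -0.1215  0.0552] roll 0.2109 n rows 3.9244773316533554
```

```bash
python3 -m handwheel '[{"travel":[-0.022,-0.029,0.013],"roll":0.05,"jaw":1},{"travel":[-0.045,-0.057,0.026],"roll":0.1,"jaw":1},{"travel":[-0.067,-0.086,0.039],"roll":0.16,"jaw":1},{"travel":[-0.095,-0.1215,0.055],"roll":0.211,"jaw":1},{"travel":[-0.095,-0.1215,0.055],"roll":0.211,"jaw":1}]'
python3 go.py .5177 -.184 .038 -83.6
python3 - <<'E'
from workcell import *
import cv2,numpy as np
a=[snapshot(n)[:,:,::-1] for n in("top","side")]
cv2.imwrite("pics/top1.png",a[0]);cv2.imwrite("pics/side1.png",a[1])
cv2.imwrite("pics/c1.png",np.hstack([cv2.resize(a[0][110:230,240:360],(400,400)),cv2.resize(a[1][100:220,200:320],(400,400))]))
E
```

```text
time_s: 1.35
eef_pos: [0.5182, -0.1812, 0.118]
tool_rot: [0.745, -0.667, -0.002, -0.0]
wrist_force: [0.1, -0.2, -0.6]
grip_width: 0.0929
t 1.35 pos [ 0.5182 -0.1812  0.118 ] toolx -83.63 tilt z [-0.002  0.002 -1.   ] w 0.0929
travel [0.0029 0.0006 0.08  ] roll -0.0006 n rows 1.9190085363058103
```

View pics/c1.png

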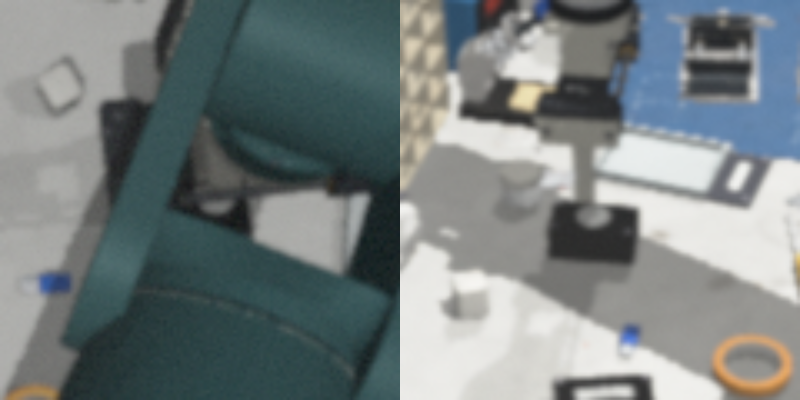

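The gripper stands over the pass module, with the fingers in line with the tag at about (597,215) in the right-hand panel. Going down.

```bash
python3 -m handwheel '[{"travel":[0.0015,0,0.025],"roll":0,"jaw":1},{"travel":[0.0015,0,0.05],"roll":0,"jaw":1},{"travel":[0.0015,0,0.07],"roll":0,"jaw":1},{"travel":[0.0015,0,0.08],"roll":0,"jaw":1},{"travel":[0.0015,0,0.08],"roll":0,"jaw":1}]'
python3 go.py .5177 -.184 .038 -83.6
```

```text
time_s: 1.87
eef_pos: [0.5159, -0.1878, 0.039]
tool_rot: [0.745, -0.667, -0.001, 0.001]
wrist_force: [-0.3, 0.4, 0.4]
grip_width: 0.0931
t 1.87 pos [ 0.5159 -0.1878  0.039 ] toolx -83.63 tilt z [-0.003  0.001 -1.   ] w 0.0931
travel [-0.0036 -0.0022  0.001 ] roll -0.0006 n rows 0.102939057874475
```

```bash
python3 -m handwheel '[{"travel":[-0.0025,-0.0015,0.001],"roll":0,"jaw":1},{"travel":[-0.0025,-0.0015,0.001],"roll":0,"jaw":0.7},{"travel":[-0.0025,-0.0015,0.001],"roll":0,"jaw":0.5},{"travel":[-0.0025,-0.0015,0.001],"roll":0,"jaw":0.3},{"travel":[-0.0025,-0.0015,0.001],"roll":0,"jaw":0.3}]' 30
python3 go.py .5177 -.184 .038 -83.6
```

```text
time_s: 2.28
eef_pos: [0.5188, -0.1845, 0.0404]
tool_rot: [0.746, -0.666, 0.001, -0.0]
wrist_force: [0.2, 0.5, 0.2]
grip_width: 0.0707
t 2.28 pos [ 0.5188 -0.1845  0.0404] toolx -83.58 tilt z [ 0.001 -0.    -1.   ] w 0.0707
travel [-0.0007  0.001   0.0024] roll 0.0003 n rows 0.06528161903206402
```

```bash
python3 -m handwheel '[{"travel":[0,0,0.002],"roll":0,"jaw":0.6},{"travel":[0,0,0.002],"roll":0,"jaw":0.4},{"travel":[0,0,0.002],"roll":0,"jaw":0.3},{"travel":[0,0,0.002],"roll":0,"jaw":0.3},{"travel":[0,0,0.002],"roll":0,"jaw":0.3}]' 30
python3 -m handwheel '[{"travel":[0,0,0],"roll":0,"jaw":0.3},{"travel":[0,0,0],"roll":0,"jaw":0.3},{"travel":[0,0,0],"roll":0,"jaw":0.3},{"travel":[0,0,0],"roll":0,"jaw":0.3},{"travel":[0,0,0],"roll":0,"jaw":0.3}]' 30
python3 go.py .5177 -.184 .14 -83.6
```

```text
time_s: 2.7
eef_pos: [0.5184, -0.1844, 0.0376]
tool_rot: [0.746, -0.667, -0.0, 0.0]
wrist_force: [0.0, -0.1, -0.4]
grip_width: 0.0502
time_s: 3.12
eef_pos: [0.5184, -0.1844, 0.0376]
tool_rot: [0.745, -0.667, -0.0, -0.0]
wrist_force: [0.3, -0.1, -1.9]
grip_width: 0.0498
t 3.12 pos [ 0.5184 -0.1844  0.0376] toolx -83.6 tilt z [-0.  0. -1.] w 0.0498
travel [-0.0005  0.0007 -0.1024] roll 0.0 n rows 2.455856725227966
```

```bash
python3 -m handwheel '[{"travel":[0,0,-0.01],"roll":0,"jaw":0.3},{"travel":[0,0,-0.03],"roll":0,"jaw":0.3},{"travel":[0,0,-0.055],"roll":0,"jaw":0.3},{"travel":[0,0,-0.08],"roll":0,"jaw":0.3},{"travel":[0,0,-0.09],"roll":0,"jaw":0.3}]'
python3 go.py .4465 .263 .13 -98.8
```

```text
time_s: 3.53
eef_pos: [0.5194, -0.1848, 0.1319]
tool_rot: [0.746, -0.666, 0.002, -0.001]
wrist_force: [1.2, -0.8, -1.7]
grip_width: 0.0498
t 3.53 pos [ 0.5194 -0.1848  0.1319] toolx -83.59 tilt z [ 0.004 -0.002 -1.   ] w 0.0498
travel [-0.4531  0.0225  0.0009] roll 0.2654 n rows 10.87997548173637
```

```bash
python3 -m handwheel '[{"travel":[-0.02,0.001,0],"roll":0,"jaw":0.3},{"travel":[-0.05,0.0025,0],"roll":0,"jaw":0.3},{"travel":[-0.085,0.0042,0],"roll":0,"jaw":0.3},{"travel":[-0.12,0.006,0],"roll":0,"jaw":0.3},{"travel":[-0.155,0.0077,0],"roll":0,"jaw":0.3}]'
python3 -m handwheel '[{"travel":[-0.035,0.0017,0],"roll":0,"jaw":0.3},{"travel":[-0.07,0.0035,0],"roll":0,"jaw":0.3},{"travel":[-0.105,0.0052,0],"roll":0,"jaw":0.3},{"travel":[-0.14,0.007,0],"roll":0,"jaw":0.3},{"travel":[-0.175,0.0087,0],"roll":0,"jaw":0.3}]'
python3 go.py .4465 .263 .13 -98.8
```

```text
time_s: 3.95
eef_pos: [0.4928, -0.03, 0.1275]
tool_rot: [0.745, -0.667, -0.0, -0.0]
wrist_force: [1.3, -0.0, -0.6]
grip_width: 0.0495
time_s: 4.37
eef_pos: [0.4646, 0.1433, 0.1277]
tool_rot: [0.745, -0.667, 0.0, -0.0]
wrist_force: [1.2, -0.1, -2.4]
grip_width: 0.0498
t 4.37 pos [0.4646 0.1433 0.1277] toolx -83.6 tilt z [ 0.  0. -1.] w 0.0498
travel [-0.121   0.0046 -0.0023] roll 0.2653 n rows 2.903818615122675
```

```bash
python3 -m handwheel '[{"travel":[-0.035,0.0013,0],"roll":0.07,"jaw":0.3},{"travel":[-0.07,0.0026,-0.001],"roll":0.15,"jaw":0.3},{"travel":[-0.1,0.0038,-0.001],"roll":0.22,"jaw":0.3},{"travel":[-0.121,0.0046,-0.002],"roll":0.265,"jaw":0.3},{"travel":[-0.121,0.0046,-0.002],"roll":0.265,"jaw":0.3}]'
python3 -m handwheel '[{"travel":[0,0,0],"roll":0,"jaw":0.3},{"travel":[0,0,0],"roll":0,"jaw":0.3},{"travel":[0,0,0.01],"roll":0,"jaw":0.3},{"travel":[0,0,0.02],"roll":0,"jaw":0.3},{"travel":[0,0,0.03],"roll":0,"jaw":0.3}]'
python3 go.py .4465 .263 .042 -98.8
python3 - <<'E'
from workcell import *
import cv2,numpy as np
a=[snapshot(n)[:,:,::-1] for n in("top","side")]
cv2.imwrite("pics/c2.png",np.hstack([cv2.resize(a[0][140:260,60:180],(400,400)),cv2.resize(a[1][200:340,180:320],(400,400))]))
E
```

```text
time_s: 4.78
eef_pos: [0.4464, 0.2645, 0.1296]
tool_rot: [-0.651, 0.759, 0.0, 0.0]
wrist_force: [-0.5, -0.8, -1.1]
grip_width: 0.0499
time_s: 5.2
eef_pos: [0.4473, 0.2606, 0.0983]
tool_rot: [-0.651, 0.759, 0.0, -0.0]
wrist_force: [0.5, -0.2, -1.1]
grip_width: 0.05
t 5.2 pos [0.4473 0.2606 0.0983] toolx -98.83 tilt z [-0. -0. -1.] w 0.05
travel [-0.0022  0.0011  0.0563] roll -0.0005 n rows 1.3509272058239419
```

View pics/c2.png

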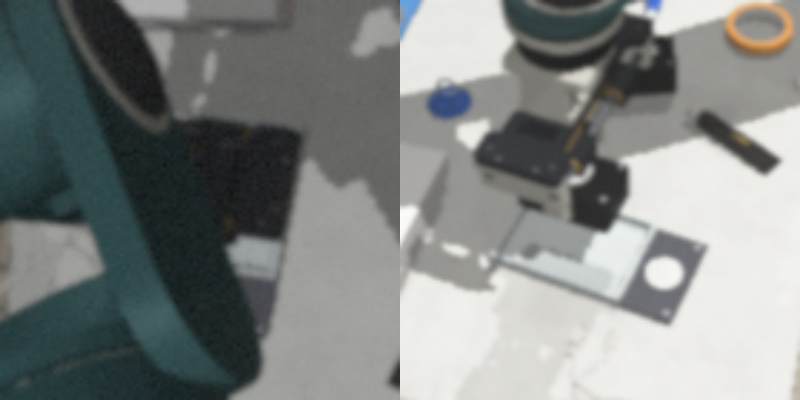

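The module hangs over the pass tray. In the side panel the tray is at about (575,255) and the module at about (600,195). Lowering it gently.

```bash
python3 -m handwheel '[{"travel":[-0.001,0.001,0.015],"roll":0,"jaw":0.3},{"travel":[-0.002,0.001,0.03],"roll":0,"jaw":0.3},{"travel":[-0.002,0.001,0.04],"roll":0,"jaw":0.3},{"travel":[-0.002,0.001,0.047],"roll":0,"jaw":0.3},{"travel":[-0.002,0.001,0.05],"roll":0,"jaw":0.3}]'
python3 -m handwheel '[{"travel":[0,0,0],"roll":0,"jaw":0.3},{"travel":[0,0,0.001],"roll":0,"jaw":0.3},{"travel":[0,0,0.002],"roll":0,"jaw":0.3},{"travel":[0,0,0.003],"roll":0,"jaw":0.3},{"travel":[0,0,0.003],"roll":0,"jaw":0.3}]'
python3 go.py .4465 .263 .042 -98.8
```

```text
time_s: 5.72
eef_pos: [0.4463, 0.2633, 0.0486]
tool_rot: [-0.651, 0.759, 0.0, -0.001]
wrist_force: [-0.3, 0.1, -2.2]
grip_width: 0.0498
time_s: 6.13
eef_pos: [0.4467, 0.2636, 0.0469]
tool_rot: [-0.651, 0.759, -0.0, 0.0]
wrist_force: [0.1, 0.2, -1.6]
grip_width: 0.0496
t 6.13 pos [0.4467 0.2636 0.0469] toolx -98.78 tilt z [ 0.  0. -1.] w 0.0496
travel [0.0006 0.0001 0.0049] roll 0.0004 n rows 0.11740374592375916
```

```bash
python3 -m handwheel '[{"travel":[0,0,0.001],"roll":0,"jaw":0.3},{"travel":[0,0,0.002],"roll":0,"jaw":0.3},{"travel":[0,0,0.003],"roll":0,"jaw":0.3},{"travel":[0,0,0.004],"roll":0,"jaw":0.3},{"travel":[0,0,0.004],"roll":0,"jaw":0.3}]'
python3 -m handwheel '[{"travel":[0,0,0],"roll":0,"jaw":0.3},{"travel":[0,0,0.0005],"roll":0,"jaw":0.3},{"travel":[0,0,0.001],"roll":0,"jaw":0.3},{"travel":[0,0,0.001],"roll":0,"jaw":0.3},{"travel":[0,0,0.001],"roll":0,"jaw":0.3}]'
```

```text
time_s: 6.55
eef_pos: [0.4465, 0.2635, 0.0424]
tool_rot: [-0.651, 0.759, 0.0, -0.0]
wrist_force: [-0.3, 0.6, -2.1]
grip_width: 0.0496
time_s: 6.97
eef_pos: [0.4466, 0.2636, 0.0416]
tool_rot: [-0.651, 0.759, -0.0, -0.0]
wrist_force: [0.5, -0.0, -1.1]
grip_width: 0.05
```

```bash
python3 -m handwheel '[{"travel":[0,0,0.0003],"roll":0,"jaw":0.3},{"travel":[0,0,0.0006],"roll":0,"jaw":0.3},{"travel":[0,0,0.001],"roll":0,"jaw":0.3},{"travel":[0,0,0.001],"roll":0,"jaw":0.3},{"travel":[0,0,0.001],"roll":0,"jaw":0.3}]'
```

```text
time_s: 7.38
eef_pos: [0.4466, 0.2636, 0.0415]
tool_rot: [-0.651, 0.759, -0.0, 0.0]
wrist_force: [-6.2, -3.7, 10.2]
grip_width: 0.0497
```

Contact: the height has stopped falling and the force has gone up by about 10 N. Releasing.

```bash
python3 -m handwheel '[{"travel":[0,0,-0.0005],"roll":0,"jaw":0.6},{"travel":[0,0,-0.0005],"roll":0,"jaw":0.75},{"travel":[0,0,-0.0005],"roll":0,"jaw":0.8},{"travel":[0,0,-0.0005],"roll":0,"jaw":0.8},{"travel":[0,0,-0.0005],"roll":0,"jaw":0.8}]'
python3 -m handwheel '[{"travel":[0,0,-0.002],"roll":0,"jaw":0.8},{"travel":[0,0,-0.02],"roll":0,"jaw":0.9},{"travel":[0,0,-0.04],"roll":0,"jaw":1},{"travel":[0,0,-0.065],"roll":0,"jaw":1},{"travel":[0,0,-0.09],"roll":0,"jaw":1}]'
python3 go.py .4482 .051 .12 -71.4
```

```text
time_s: 7.8
eef_pos: [0.4465, 0.2636, 0.041]
tool_rot: [-0.651, 0.759, 0.0, -0.0]
wrist_force: [0.2, 0.5, -0.4]
grip_width: 0.0734
time_s: 8.22
eef_pos: [0.4463, 0.2634, 0.132]
tool_rot: [-0.651, 0.759, 0.0, -0.0]
wrist_force: [-0.3, -0.3, -0.5]
grip_width: 0.0923
t 8.22 pos [0.4463 0.2634 0.132 ] toolx -98.78 tilt z [-0.001 -0.    -1.   ] w 0.0923
travel [ 0.2096 -0.0343  0.0121] roll -0.4779 n rows 5.102161687415708
```

```bash
python3 -m handwheel '[{"travel":[0.025,-0.004,0],"roll":0,"jaw":1},{"travel":[0.055,-0.009,0],"roll":0,"jaw":1},{"travel":[0.09,-0.015,0],"roll":0,"jaw":1},{"travel":[0.125,-0.02,0],"roll":0,"jaw":1},{"travel":[0.16,-0.026,0],"roll":0,"jaw":1}]'
python3 go.py .4482 .051 .12 -71.4
python3 -m handwheel '[{"travel":[0.025,-0.004,0],"roll":-0.11,"jaw":1},{"travel":[0.045,-0.007,0.004],"roll":-0.22,"jaw":1},{"travel":[0.05,-0.0083,0.008],"roll":-0.33,"jaw":1},{"travel":[0.05,-0.0083,0.012],"roll":-0.43,"jaw":1},{"travel":[0.05,-0.0083,0.012],"roll":-0.478,"jaw":1}]'
python3 go.py .4482 .051 .038 -71.4
python3 - <<'E'
from workcell import *
import cv2,numpy as np
a=[snapshot(n)[:,:,::-1] for n in("top","side")]
cv2.imwrite("pics/top3.png",a[0]);cv2.imwrite("pics/side3.png",a[1])
cv2.imwrite("pics/c3.png",np.hstack([cv2.resize(a[0][140:260,80:240],(400,300)),cv2.resize(a[1][180:330,170:370],(400,300))]))
E
```

```text
time_s: 8.63
eef_pos: [0.4474, 0.1002, 0.1314]
tool_rot: [-0.651, 0.759, -0.0, 0.0]
wrist_force: [0.2, 0.0, 1.6]
grip_width: 0.0927
t 8.63 pos [0.4474 0.1002 0.1314] toolx -98.73 tilt z [ 0.  0. -1.] w 0.0927
travel [ 0.0485 -0.0082  0.0114] roll -0.477 n rows 1.209915990695265
time_s: 9.05
eef_pos: [0.4482, 0.0501, 0.1185]
tool_rot: [0.813, -0.582, -0.0, 0.0]
wrist_force: [-0.5, 0.8, -0.5]
grip_width: 0.0929
t 9.05 pos [0.4482 0.0501 0.1185] toolx -71.12 tilt z [-0.001 -0.    -1.   ] w 0.0929
travel [-0.0008 -0.0004  0.0805] roll 0.0048 n rows 1.931767876898105
```

View pics/c3.png

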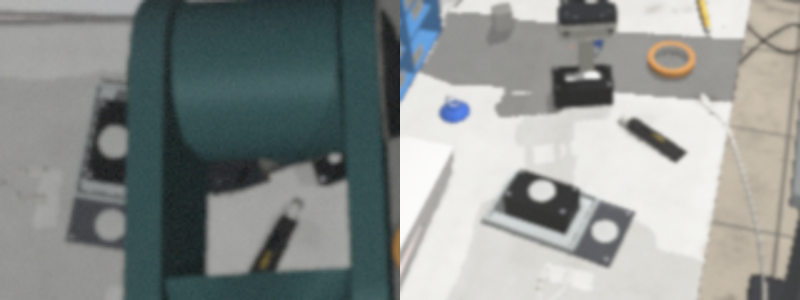

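The pass module lies flat inside its nest, with its disc at about (541,190) in the side panel. The gripper is over the reject module at about (583,82). Going down on it.

```bash
python3 -m handwheel '[{"travel":[0,0,0.025],"roll":0.005,"jaw":1},{"travel":[0,0,0.05],"roll":0.005,"jaw":1},{"travel":[0,0,0.07],"roll":0.005,"jaw":1},{"travel":[0,0,0.08],"roll":0.005,"jaw":1},{"travel":[0,0,0.08],"roll":0.005,"jaw":1}]'
python3 -m handwheel '[{"travel":[0,0,0],"roll":0,"jaw":1},{"travel":[0,0,0],"roll":0,"jaw":1},{"travel":[0,0,0],"roll":0,"jaw":0.8},{"travel":[0,0,0],"roll":0,"jaw":0.7},{"travel":[0,0,0],"roll":0,"jaw":0.7}]'
python3 go.py .4482 .051 .038 -71.4
```

```text
time_s: 9.57
eef_pos: [0.4474, 0.0508, 0.0373]
tool_rot: [0.81, -0.586, -0.001, 0.001]
wrist_force: [-0.1, 0.3, -0.3]
grip_width: 0.0929
time_s: 9.98
eef_pos: [0.4488, 0.0508, 0.0399]
tool_rot: [0.811, -0.586, 0.0, -0.0]
wrist_force: [0.2, -0.2, 0.2]
grip_width: 0.0775
t 9.98 pos [0.4488 0.0508 0.0399] toolx -71.68 tilt z [ 0.001  0.    -1.   ] w 0.0775
travel [-0.0003  0.0005  0.0019] roll -0.0049 n rows 0.04670501973902319
```

```bash
python3 -m handwheel '[{"travel":[0,0,0.002],"roll":0,"jaw":0.6},{"travel":[0,0,0.002],"roll":0,"jaw":0.4},{"travel":[0,0,0.002],"roll":0,"jaw":0.3},{"travel":[0,0,0.002],"roll":0,"jaw":0.3},{"travel":[0,0,0.002],"roll":0,"jaw":0.3}]' 30
python3 -m handwheel '[{"travel":[0,0,0],"roll":0,"jaw":0.3},{"travel":[0,0,0],"roll":0,"jaw":0.3},{"travel":[0,0,0],"roll":0,"jaw":0.3},{"travel":[0,0,0],"roll":0,"jaw":0.3},{"travel":[0,0,0],"roll":0,"jaw":0.3}]' 30
python3 -m handwheel '[{"travel":[0,0,-0.01],"roll":0,"jaw":0.3},{"travel":[0,0,-0.03],"roll":0,"jaw":0.3},{"travel":[0,0,-0.055],"roll":0,"jaw":0.3},{"travel":[0,0,-0.08],"roll":0,"jaw":0.3},{"travel":[0,0,-0.09],"roll":0,"jaw":0.3}]'
python3 go.py .485 -.335 .13 -96
```

```text
time_s: 10.4
eef_pos: [0.4484, 0.0508, 0.0371]
tool_rot: [0.811, -0.586, -0.0, 0.0]
wrist_force: [0.8, -0.4, -0.8]
grip_width: 0.0497
time_s: 10.82
eef_pos: [0.4484, 0.0508, 0.0371]
tool_rot: [0.811, -0.585, -0.0, 0.0]
wrist_force: [-0.0, -1.1, -0.8]
grip_width: 0.0498
time_s: 11.23
eef_pos: [0.4494, 0.0509, 0.1311]
tool_rot: [0.811, -0.586, 0.002, -0.001]
wrist_force: [0.2, 0.4, -0.7]
grip_width: 0.0497
t 11.23 pos [0.4494 0.0509 0.1311] toolx -71.68 tilt z [ 0.004  0.    -1.   ] w 0.0497
travel [0.3775 0.0875 0.0011] roll 0.4245 n rows 9.292738916783577
```

```bash
python3 -m handwheel '[{"travel":[0.02,0.0046,0],"roll":0,"jaw":0.3},{"travel":[0.05,0.0116,0],"roll":0,"jaw":0.3},{"travel":[0.085,0.0197,0],"roll":0,"jaw":0.3},{"travel":[0.12,0.0278,0],"roll":0,"jaw":0.3},{"travel":[0.155,0.0359,0],"roll":0,"jaw":0.3}]'
python3 -m handwheel '[{"travel":[0.035,0.0081,0],"roll":0,"jaw":0.3},{"travel":[0.07,0.0162,0],"roll":0,"jaw":0.3},{"travel":[0.1,0.0232,0],"roll":0,"jaw":0.3},{"travel":[0.13,0.0301,0],"roll":0,"jaw":0.3},{"travel":[0.155,0.0359,0],"roll":0,"jaw":0.3}]'
python3 go.py .485 -.335 .13 -96
```

```text
time_s: 11.65
eef_pos: [0.4628, -0.1092, 0.1271]
tool_rot: [0.811, -0.585, 0.0, -0.0]
wrist_force: [0.9, 0.5, -0.9]
grip_width: 0.0498
time_s: 12.07
eef_pos: [0.4774, -0.2682, 0.1268]
tool_rot: [0.81, -0.586, -0.0, 0.0]
wrist_force: [0.8, 0.2, -1.2]
grip_width: 0.0499
t 12.07 pos [ 0.4774 -0.2682  0.1268] toolx -71.73 tilt z [-0.  0. -1.] w 0.0499
travel [ 0.0659  0.0138 -0.0032] roll 0.4237 n rows 1.6151773638165736
```

```bash
python3 -m handwheel '[{"travel":[0.025,0.0053,0],"roll":0.08,"jaw":0.3},{"travel":[0.045,0.0095,0],"roll":0.18,"jaw":0.3},{"travel":[0.06,0.0126,0],"roll":0.28,"jaw":0.3},{"travel":[0.066,0.0138,0],"roll":0.38,"jaw":0.3},{"travel":[0.066,0.0138,0],"roll":0.424,"jaw":0.3}]'
python3 -m handwheel '[{"travel":[0,0,0],"roll":0,"jaw":0.3},{"travel":[0,0,0],"roll":0,"jaw":0.3},{"travel":[0,0,0.01],"roll":0,"jaw":0.3},{"travel":[0,0,0.02],"roll":0,"jaw":0.3},{"travel":[0,0,0.03],"roll":0,"jaw":0.3}]'
python3 go.py .485 -.335 .042 -96
python3 - <<'E'
from workcell import *
import cv2,numpy as np
a=[snapshot(n)[:,:,::-1] for n in("top","side")]
cv2.imwrite("pics/c4.png",np.hstack([cv2.resize(a[0][130:250,300:420],(400,400)),cv2.resize(a[1][90:210,220:340],(400,400))]))
E
```

```text
time_s: 12.48
eef_pos: [0.4852, -0.3344, 0.1265]
tool_rot: [-0.667, 0.745, 0.0, -0.0]
wrist_force: [-0.3, 1.5, -0.4]
grip_width: 0.0499
time_s: 12.9
eef_pos: [0.4852, -0.3326, 0.0958]
tool_rot: [-0.67, 0.743, 0.0, -0.0]
wrist_force: [-0.6, 0.5, -1.3]
grip_width: 0.0499
t 12.9 pos [ 0.4852 -0.3326  0.0958] toolx -95.9 tilt z [-0.  0. -1.] w 0.0499
travel [ 0.0024 -0.      0.0538] roll 0.0018 n rows 1.2905119622035974
```

View pics/c4.png

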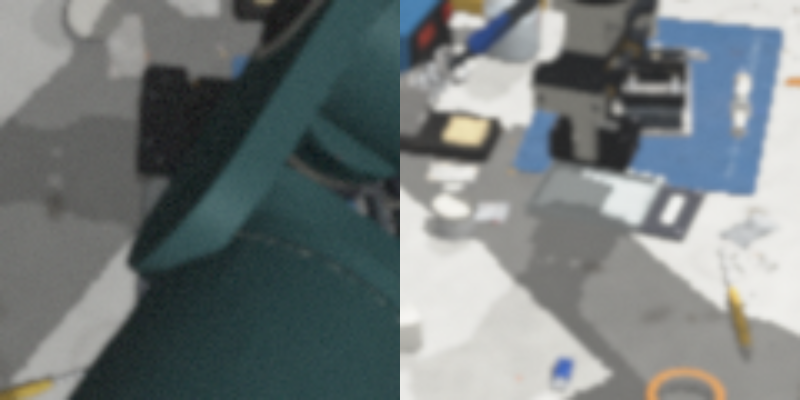

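The module is over the reject tray: in the side panel the tray is at about (600,195) and the bar label at about (675,208). Lowering it.

```bash
python3 -m handwheel '[{"travel":[0.001,0,0.015],"roll":0,"jaw":0.3},{"travel":[0.0015,0,0.03],"roll":0,"jaw":0.3},{"travel":[0.0015,0,0.04],"roll":0,"jaw":0.3},{"travel":[0.0015,0,0.046],"roll":0,"jaw":0.3},{"travel":[0.0015,0,0.048],"roll":0,"jaw":0.3}]'
python3 -m handwheel '[{"travel":[0,0,0],"roll":0,"jaw":0.3},{"travel":[0,0,0.001],"roll":0,"jaw":0.3},{"travel":[0,0,0.002],"roll":0,"jaw":0.3},{"travel":[0,0,0.003],"roll":0,"jaw":0.3},{"travel":[0,0,0.003],"roll":0,"jaw":0.3}]'
python3 go.py .485 -.335 .0411 -96
```

```text
time_s: 13.42
eef_pos: [0.4849, -0.3342, 0.0481]
tool_rot: [-0.669, 0.743, 0.001, -0.0]
wrist_force: [-0.5, 0.1, -1.5]
grip_width: 0.0498
time_s: 13.83
eef_pos: [0.4853, -0.3346, 0.0463]
tool_rot: [-0.669, 0.743, -0.0, 0.0]
wrist_force: [-0.2, 0.3, -1.3]
grip_width: 0.0498
t 13.83 pos [ 0.4853 -0.3346  0.0463] toolx -95.97 tilt z [ 0. -0. -1.] w 0.0498
travel [0.0005 0.0002 0.0052] roll 0.0005 n rows 0.12559224793814808
```

```bash
python3 -m handwheel '[{"travel":[0,0,0.001],"roll":0,"jaw":0.3},{"travel":[0,0,0.002],"roll":0,"jaw":0.3},{"travel":[0,0,0.003],"roll":0,"jaw":0.3},{"travel":[0,0,0.004],"roll":0,"jaw":0.3},{"travel":[0,0,0.004],"roll":0,"jaw":0.3}]'
python3 -m handwheel '[{"travel":[0,0,0],"roll":0,"jaw":0.3},{"travel":[0,0,0.0005],"roll":0,"jaw":0.3},{"travel":[0,0,0.001],"roll":0,"jaw":0.3},{"travel":[0,0,0.001],"roll":0,"jaw":0.3},{"travel":[0,0,0.001],"roll":0,"jaw":0.3}]'
```

```text
time_s: 14.25
eef_pos: [0.4851, -0.3345, 0.0419]
tool_rot: [-0.669, 0.743, 0.0, -0.0]
wrist_force: [-0.1, 0.2, -1.1]
grip_width: 0.0498
time_s: 14.67
eef_pos: [0.4852, -0.3346, 0.0411]
tool_rot: [-0.669, 0.743, -0.0, -0.0]
wrist_force: [-0.5, -0.2, -0.0]
grip_width: 0.0496
```

```bash
python3 -m handwheel '[{"travel":[0,0,0.0003],"roll":0,"jaw":0.3},{"travel":[0,0,0.0006],"roll":0,"jaw":0.3},{"travel":[0,0,0.0008],"roll":0,"jaw":0.3},{"travel":[0,0,0.0008],"roll":0,"jaw":0.3},{"travel":[0,0,0.0008],"roll":0,"jaw":0.3}]'
```

```text
time_s: 15.08
eef_pos: [0.4852, -0.3346, 0.0411]
tool_rot: [-0.669, 0.743, -0.0, 0.0]
wrist_force: [-4.5, 3.5, 8.0]
grip_width: 0.0501
```

Contact again. Releasing, then backing off up and away, towards the start side, to clear the view.

```bash
python3 -m handwheel '[{"travel":[0,0,-0.0005],"roll":0,"jaw":0.6},{"travel":[0,0,-0.0005],"roll":0,"jaw":0.75},{"travel":[0,0,-0.0005],"roll":0,"jaw":0.8},{"travel":[0,0,-0.0005],"roll":0,"jaw":0.8},{"travel":[0,0,-0.0005],"roll":0,"jaw":0.8}]'
python3 -m handwheel '[{"travel":[0,0,-0.002],"roll":0,"jaw":0.8},{"travel":[0,0,-0.02],"roll":0,"jaw":0.9},{"travel":[0,0,-0.04],"roll":0,"jaw":1},{"travel":[0,0,-0.075],"roll":0,"jaw":1},{"travel":[0,0,-0.11],"roll":0,"jaw":1}]'
python3 go.py .214 -.64 .243 -96
```

```text
time_s: 15.5
eef_pos: [0.4852, -0.3345, 0.0407]
tool_rot: [-0.669, 0.743, 0.0, -0.0]
wrist_force: [-0.5, -0.2, 0.8]
grip_width: 0.0728
time_s: 15.92
eef_pos: [0.4847, -0.3342, 0.1514]
tool_rot: [-0.669, 0.743, 0.001, -0.0]
wrist_force: [-0.2, -1.0, 0.5]
grip_width: 0.0921
t 15.92 pos [ 0.4847 -0.3342  0.1514] toolx -95.97 tilt z [-0.001  0.001 -1.   ] w 0.0921
travel [ 0.3323  0.2376 -0.0915] roll 0.0005 n rows 10.037648013841087
```

```bash
python3 -m handwheel '[{"travel":[0.02,0.014,-0.015],"roll":0,"jaw":1},{"travel":[0.05,0.035,-0.03],"roll":0,"jaw":1},{"travel":[0.08,0.056,-0.045],"roll":0,"jaw":1},{"travel":[0.11,0.078,-0.055],"roll":0,"jaw":1},{"travel":[0.14,0.1,-0.065],"roll":0,"jaw":1}]'
python3 -m handwheel '[{"travel":[0.03,0.021,-0.006],"roll":0,"jaw":1},{"travel":[0.06,0.042,-0.012],"roll":0,"jaw":1},{"travel":[0.09,0.064,-0.018],"roll":0,"jaw":1},{"travel":[0.12,0.085,-0.024],"roll":0,"jaw":1},{"travel":[0.15,0.107,-0.026],"roll":0,"jaw":1}]'
python3 -m handwheel '[{"travel":[0.02,0.014,0],"roll":0,"jaw":1},{"travel":[0.035,0.025,0],"roll":0,"jaw":1},{"travel":[0.042,0.03,0],"roll":0,"jaw":1},{"travel":[0.042,0.03,0],"roll":0,"jaw":1},{"travel":[0.042,0.03,0],"roll":0,"jaw":1}]'
python3 - <<'E'
from workcell import *
import cv2,numpy as np
a=[snapshot(n)[:,:,::-1] for n in("top","side")]
cv2.imwrite("pics/top5.png",a[0]);cv2.imwrite("pics/side5.png",a[1])
def cr(im,cx,cy,r): return cv2.resize(im[cy-r:cy+r,cx-r:cx+r],(300,300),interpolation=cv2.INTER_CUBIC)
cv2.imwrite("pics/c5.png",np.vstack([np.hstack([cr(a[0],130,206,42),cr(a[0],359,190,42)]),np.hstack([cr(a[1],250,287,42),cr(a[1],283,145,42)])]))
E
```

```text
time_s: 16.33
eef_pos: [0.37, -0.4644, 0.2171]
tool_rot: [-0.669, 0.743, -0.001, -0.0]
wrist_force: [0.7, 0.4, -0.2]
grip_width: 0.0929
time_s: 16.75
eef_pos: [0.2478, -0.6028, 0.2431]
tool_rot: [-0.669, 0.743, -0.001, -0.0]
wrist_force: [-0.3, -0.5, 0.4]
grip_width: 0.093
time_s: 17.17
eef_pos: [0.2155, -0.6396, 0.2417]
tool_rot: [-0.669, 0.743, 0.0, 0.0]
wrist_force: [-0.0, -0.0, 0.9]
grip_width: 0.093
```

View pics/c5.png

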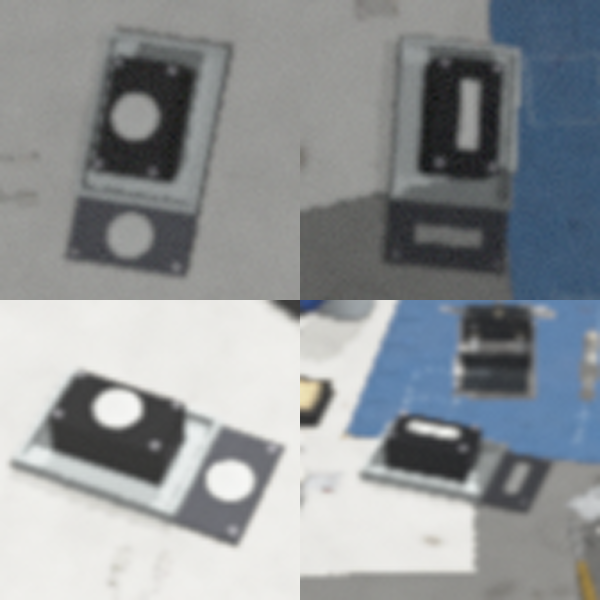

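Both modules sit inside the trays with matching marks: the disc module is by the disc label in the left panels, and the bar module by the bar label in the right panels. One numeric check of tag heights and positions before I hand in.

```bash
python3 - <<'E'
from h import *
np.set_printoptions(precision=4,suppress=True)
t=cv2.imread('pics/top5.png');s=cv2.imread('pics/side5.png')
for n,a,b,th in(('pass',(126,197),(241,275),((90,100,110),(120,140,160))),('rej',(364,180),(279,139),((90,100,80),(120,140,100,160)))):
    def get(im,c,ths):
        for q in ths:
            try:
                p=dark(im,c,18,q)[1]
                if p is not None and np.linalg.norm(p-c)<6: return p
            except ValueError: pass
    mt,ms=get(t,a,th[0]),get(s,b,th[1]);print(n,mt,ms)
    if mt is not None: print(' top on z=.044',plane('top',mt,.044))
    if mt is not None and ms is not None: print(' tri',tri(mt,ms))
E
```

```text
pass [125.4065 196.2214] [240.5132 274.8131]
 top on z=.044 [0.4453 0.2633 0.044 ]
 tri (array([0.4456, 0.2629, 0.0451]), np.float64(0.0007790300779618218))
rej [363.8981 179.7582] [277.9625 138.8507]
 top on z=.044 [ 0.485  -0.3333  0.044 ]
 tri (array([ 0.4844, -0.3324,  0.0467]), np.float64(0.0004357915370088003))
```

```bash
python3 -c "
from workcell import *
print(close_job())"
```

```text
the job is handed in; nothing more can be done
None
```

Both modules are in the nests with the matching marks: the round-tag module by the disc label and the bar-tag module by the bar label. I lowered each one until the force showed it touching the nest floor (8–10 N), released it there and backed the arm off. I handed the job in at about 17.3 s of the 58 s allowed.

**Position:** in the last pictures from both cameras, each module looks flat inside its tray walls. The tag centres are within about 3 mm of the nest centres I measured: pass (0.446, 0.263) against (0.4465, 0.263), reject (0.484, -0.332) against (0.485, -0.335).

**Height:** the tags should stand at 44 mm. I measured 45.1 mm for pass and 46.7 mm for reject. Before the move, the same two-camera method also read a little high, by 1–3 mm, so I take this as camera bias. The gripper's contact height also matched each module resting on the 4 mm floor to within 0.1 mm.

**Disagreements:** the yaw estimates for the pass nest differed by about 1° (-8.8° and -9.8°), which is well inside the clearance. Measured arm positions were up to about 4 mm off just after fast moves, so I re-read or corrected the position before each grasp and placing. No other check failed.

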